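# Unlatch the candle case and hold its gate wide

## Task

Open the glazed candle case so that the candles can be reached: first squeeze the two tabs of the tall catch together, then those of the short catch, so that both catches are released. Then take the gate's handle, swing the gate out past its stay until it is wide open, at least square to the front of the case, and finish while still holding it there by the handle, as its spring would pull it back. Leave the other things on the table where they are.

Things in the scene. Friction and masses are not known exactly. Their poses are not given: they have to be found in the camera images.
- case: glazed candle case with a black metal frame and a brass candle holder inside, fixed to the table; 160 deep (x) x 240 wide (y), flat roof 200 above the table. Origin: centre of its underside. Axes: z up, -x is its front (the gate's side, towards the robot), +y its left as the robot sees it. The gate is a 12 thick framed glass panel before the whole front, hinged upright at the left front corner, bottom edge 24 and top edge 200 above the table
- gate_hinge (a point): point on the gate's upright hinge axis, at roof height (200 above the table), at the case's left front corner (case frame x -86, y +108)
- gate (a joint): gate angle in rad: 0 shut, grows as it swings out towards the robot, clockwise seen from above; stop at 1.8. A light spring pulls it shut all the way (about 1.5 N at the handle when wide). A sprung ball stay must be pushed past between about 0.9 and 1.35 rad (about 3 to 5 N at the handle); let go after that, the gate falls back to about 1.25 rad
- handle: round upright wooden post on the gate, 16 in diameter, standing 48 out from the gate's hinge plane (42 from its glass face; it measures 148 from the hinge axis: 140 along the gate and 48 out in front). It reaches from 50 below to 20 above its origin; the origin is on its axis, 200 above the table, so its top is 220 above the table. A bracket to the gate joins it 38 to 48 below the origin. Turns with the gate. With the gate shut its axes are those of the case
- tall_mid (a point): centre of the tall catch (between its two tabs, half-way up them: 20 above the roof). The catch sits on the roof's front edge, 68 in front of the case's centre and 52 to its left or right (places are swapped at random). Two upright brass tabs 40 high, 20 deep (case x), 6 thick, 54 apart over their outer faces along the case's y; squeezed they are 36 apart
- short_mid (a point): centre of the short catch (between its two tabs, half-way up them: 12.5 above the roof), in the other of the two places. Same shape and sizes as the tall catch but its tabs are 25 high, with a small round boss on their inner faces. Both catches share the case's axes; between each pair of tabs is a 12 high rib, 3 thick; brass hooks reach forward from the tabs to the gate's lugs
- tall_a (a joint): how far the left (case +y) tab of the tall catch is pushed in towards the catch's middle, m: 0 latched, 0.009 fully in; its hook frees the gate from 0.0045 on. Pushes in with about 3 N of friction and stays where it is left
- tall_tab_a: the left (case +y) brass tab of the tall catch, 20 x 6 x 40 high; origin at its centre
- tall_b (a joint): how far the right (case -y) tab of the tall catch is pushed in towards the catch's middle, m: 0 latched, 0.009 fully in; its hook frees the gate from 0.0045 on. Pushes in with about 3 N of friction and stays where it is left
- tall_tab_b: the right (case -y) brass tab of the tall catch, 20 x 6 x 40 high; origin at its centre
- short_a (a joint): how far the left (case +y) tab of the short catch is pushed in towards the catch's middle, m: 0 latched, 0.009 fully in; its hook frees the gate from 0.0045 on. Pushes in with about 3 N of friction and stays where it is left
- short_tab_a: the left (case +y) brass tab of the short catch, 20 x 6 x 25 high; origin at its centre
- short_b (a joint): how far the right (case -y) tab of the short catch is pushed in towards the catch's middle, m: 0 latched, 0.009 fully in; its hook frees the gate from 0.0045 on. Pushes in with about 3 N of friction and stays where it is left
- short_tab_b: the right (case -y) brass tab of the short catch, 20 x 6 x 25 high; origin at its centre
- candle_box: bystander: upright cardboard candle carton, 35 x 80 x 130 high, loose; origin: centre of its underside
- candle_pack: bystander: flat pack of thin candles, 50 x 100 x 32 high, loose; origin: centre of its underside
- oil_jar: bystander: amber glass jar with a lid, 60 across, 110 high, loose; origin: centre of its underside
- glass_cup: bystander: green glass cup, 64 across, 75 high, loose; origin: centre of its underside
- matchbox: bystander: matchbox, 36 x 55 x 15 high, loose; origin: centre of its underside
- bowl: bystander: white bowl, 140 across, 50 high, loose; origin: centre of its underside

How it is judged:
By the outcome, as a careful person would: the job done as asked, in the order asked, and still so for the second after the job is handed in, while the arm keeps its last pose, push and grip.
It also fails if it takes over 61 s, if anything falls off the work surface, if the arm or the gripper's body presses on something with over 40 N, if the wrist force passes 120 N, or if a joint passes its speed limit or range.

## Robot

A 6-joint arm with a two-finger parallel gripper is mounted at the origin on the work surface. World frame = base frame: x ahead of the robot, y to its left, z up, the work surface at z = 0. Lengths are in m, angles in rad, forces in N, time in s.
With the tool pointing down it reaches from about 0.3 to 0.775 m from the base axis. Payload 14.6 kg.
Tool frame: the origin (TCP) lies on the centre line of the jaws, within the pads' length; the fingertips stand nose_length ahead of it and the grasp point (between the pads) lies 11 mm behind it (nose_length is the distance from the TCP to the fingertips, in m); x points along the fingers, z is the direction in which the jaws open and shut, and the axes are right-handed (so a half turn about x gives the same grasp; the last joint's range is limited). The gripper opens to 85 mm and grips with 20 to 120 N. Pads are 22 mm wide; open, the fingers measure 114 mm over their backs; the gripper's body (76 mm by 85 mm) begins 54 mm behind the grasp point. The pads swing forward as they close: fully open they stand 13 mm farther back than shut.
Start: joints at [-1.309, 0.3, 1.521, -0, 1.321, -0.067], TCP at [0.178, -0.521, 0.239] pointing down, gripper open.
Joint ranges: [-3.03, 3.03], [-0.79, 2.21], [0.23, 2.52], [-1.04, 4.18], [0, 3.07], [-2.55, 2.55]. Speed limits (rad/s): [2.22, 2.22, 2.57, 3.14, 3.14, 3.14].

## Interface

Orientations are given as a unit quaternion [w, x, y, z].
In Python, from rig import * gives the robot as it stands.
- The arm moves only by the shell command python3 -m jog 'ROWS'. ROWS is JSON, a list of rows, each an object with "dr": the turn, a rotation vector about the tool's x, y, z in degrees, a list of three; "linear": the shift along the tool's x, y, z in cm, a list of three; "fingers": the closure, from 0 (fully open) to 1 (shut). A call has 1 to 8 rows; each row shifts and turns the commanded pose from where the row before left it, along the tool's axes as they then stand; what a row does not reach is not made up. A row lasts 1/10 s, in which the tool goes at most 50 mm and 8.59 degrees, less where a joint would pass 70% of its speed; a pose out of reach is approached as far as the arm can. A call is refused whole if a number of a shift passes 5 or a number of a turn 8.59, either way. A call with a gripper value outside its range is refused whole. The fingers move at their own pace and stop on an object; the grip force is fixed at half the most. Time passes only in rows, so rows that do not move let the fingers close. It gives the time, the measured TCP pose, the force and the opening at its end, in the units of the state.
- state(): the state, without advancing time (a new reading comes with each control period).
- read_camera(name): name is "side" or "top"; returns the picture (400x640x3 uint8, blue, green, red); there is no depth.
- get_calibration(name): a dict with "intrinsics" (3x3 intrinsics, pixels), "world_from_camera" (4x4, takes a point from camera to world coordinates). Camera axes: x right, y up, looking along -z (the intrinsics and any distortion apply to the point x, -y, -z); pixel columns grow to the right and rows downward; lengths in m; the calibration is good to about 2 mm. A picture is of the moment at which its call begins. get_calibration takes no time and is no camera call.
- hand_in(): hands the job in, once; it reports no verdict.
The state is a dict: "t": time; "joint_positions": joint angles; "joint_vel": joint speeds; "joint_efforts": joint torques, N m; "ee_pos": TCP position; "eef_rot": TCP orientation; "wrist_force": force on the tool from outside, world axes, zero at the start; "torque": the same for the moment, N m; "finger_gap": finger opening in m.
Only numpy, scipy, OpenCV 4.12 (cv2) and the standard library are available. Lean on these libraries where they do the work, as an engineer would, in place of code of your own. Each camera call takes 0.05 s, during which the arm holds its last target. There are 200 camera calls.

## Working session

There is one attempt and no reset: what is moved stays moved. The work goes in short steps, Python scripts to look and compute and a shell command to move; the robot and the scene stay as the last step left them, time stands still between calls to the robot, and variables do not carry over. Pictures are saved under pics/ and viewed, about 8 in all and at most 12, crops included, and the job is handed in when it is done.

```bash
mkdir -p pics; ls; python3 - <<'E'
from rig import *
import cv2, numpy as np
np.set_printoptions(precision=4,suppress=True)
s=state(); print({k:np.round(v,4) for k,v in s.items()})
for n in("top","side"):
    c=get_calibration(n); print(n,c)
    cv2.imwrite(f"pics/{n}0.png",read_camera(n))
E
```

```text
pics
{'t': np.float64(0.0), 'joint_positions': array([-1.3086,  0.3005,  1.5216, -0.    ,  1.3207, -0.0666]), 'joint_vel': array([-0.0007, -0.0015, -0.0007, -0.    ,  0.0004, -0.001 ]), 'joint_efforts': array([  0.0005, -54.3504, -36.1797,  -0.0001,   0.004 ,  -0.    ]), 'ee_pos': array([ 0.1775, -0.5203,  0.2387]), 'eef_rot': array([ 0.5748,  0.4117,  0.5754, -0.4112]), 'wrist_force': array([-0.223 ,  0.1523,  0.1899]), 'torque': array([0.0299, 0.0019, 0.009 ]), 'finger_gap': np.float64(0.0854)}
top {'intrinsics': array([[374.7142,   0.    , 324.1625],
       [  0.    , 374.7142, 206.6427],
       [  0.    ,   0.    ,   1.    ]]), 'world_from_camera': array([[-0.0178,  0.9842, -0.1763,  0.4241],
       [-0.9996, -0.0212, -0.0177,  0.0167],
       [-0.0211,  0.1759,  0.9842,  1.0316],
       [ 0.    ,  0.    ,  0.    ,  1.    ]])}
side {'intrinsics': array([[473.2844,   0.    , 317.1475],
       [  0.    , 473.2844, 201.9971],
       [  0.    ,   0.    ,   1.    ]]), 'world_from_camera': array([[-0.704 ,  0.3965, -0.5892, -0.1853],
       [-0.7101, -0.4095,  0.5728,  0.7795],
       [-0.0142,  0.8216,  0.5698,  0.9229],
       [ 0.    ,  0.    ,  0.    ,  1.    ]])}
```

View pics/top0.png

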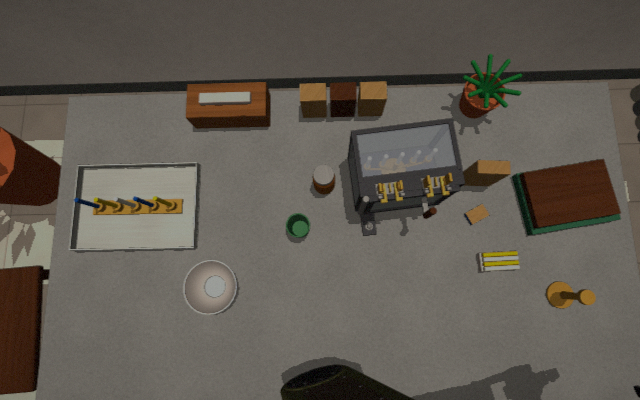

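View pics/side0.png

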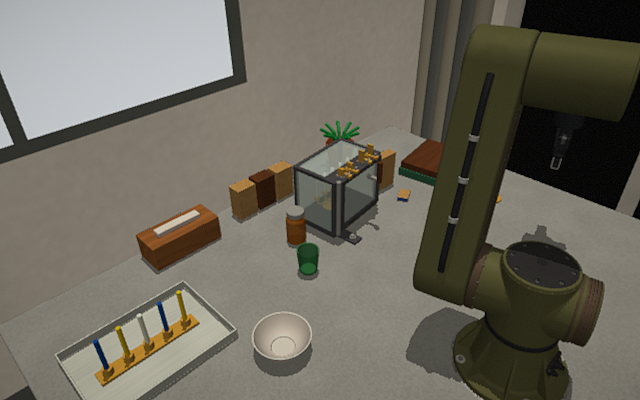

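The top view shows the case at about px (405,165), with catches at (390,190) and (437,185), and the handle at about (430,212). The side view shows the case at (340,185). I'll enlarge both.

```bash
python3 - <<'E'
import cv2, numpy as np
a=cv2.imread("pics/top0.png")[110:240,335:485]; b=cv2.imread("pics/side0.png")[130:250,285:405]
a=cv2.resize(a,None,fx=5,fy=4.6,interpolation=cv2.INTER_CUBIC)
a=cv2.resize(cv2.imread("pics/top0.png")[115:235,340:480],None,fx=5,fy=5,interpolation=cv2.INTER_CUBIC)
b=cv2.resize(b,None,fx=5,fy=5,interpolation=cv2.INTER_CUBIC)
g=lambda i:(255*(i/255.)**0.6).astype(np.uint8)
cv2.imwrite("pics/topc.png",g(a)); cv2.imwrite("pics/sidec.png",g(b))
E
```

```text
(no output)
```

View pics/topc.png

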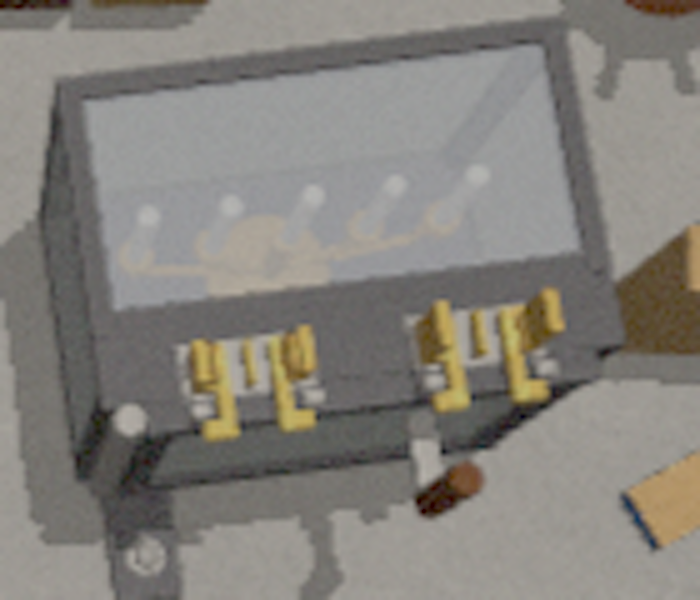

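View pics/sidec.png

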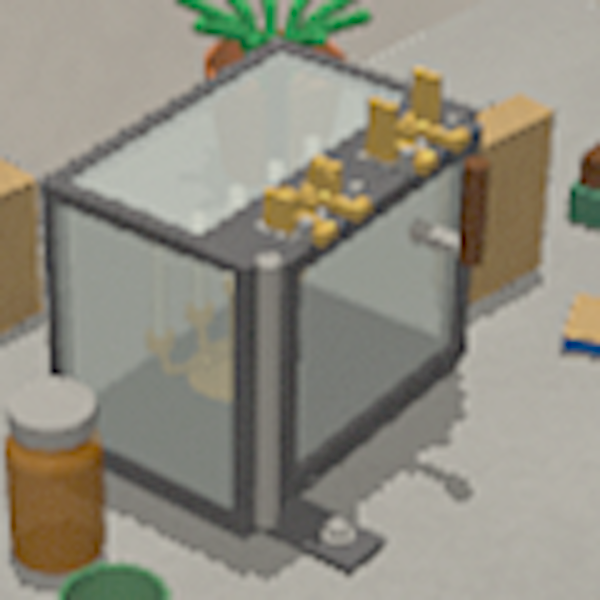

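The short catch is on the left (top crop px (250,350)) and the tall one on the right (px (490,320)). The handle top is at (465,478) and the hinge cap at (130,418). Next I'll turn these into positions.

```bash
cat > h.py <<'E'
from rig import *
import cv2, numpy as np
from scipy.spatial.transform import Rotation as R
np.set_printoptions(precision=4,suppress=True)
def ray(n,p):
    c=get_calibration(n);K=c["intrinsics"];T=np.array(c["world_from_camera"])
    v=np.linalg.inv(K)@[p[0],p[1],1]; d=T[:3,:3]@(v*[1,-1,-1]); return T[:3,3],d/np.linalg.norm(d)
def onz(n,p,z):
    o,d=ray(n,p); return o+d*(z-o[2])/d[2]
def proj(n,X):
    c=get_calibration(n);K=c["intrinsics"];T=np.linalg.inv(c["world_from_camera"])
    v=T[:3,:3]@X+T[:3,3]; v=K@(v*[1,-1,-1]); return v[:2]/v[2]
def tool():
    s=state(); q=s["eef_rot"]; return np.array(s["ee_pos"]),R.from_quat([q[1],q[2],q[3],q[0]]).as_matrix()
E
python3 - <<'E'
from h import *
top=lambda x,y:((x+.5)/5-.5+340,(y+.5)/5-.5+115)
side=lambda x,y:((x+.5)/5-.5+285,(y+.5)/5-.5+130)
P={}
for k,p,z in [("BL",(60,80),.2),("BR",(570,22),.2),("FR",(622,345),.2),("hinge",(130,418),.2),("handle",(466,478),.22),("tallL",(437,312),.24),("tallR",(548,302),.24),("shL",(202,352),.225),("shR",(300,342),.225)]:
    P[k]=onz("top",top(*p),z); print(k,P[k])
for k,p,z in [("hinge",(268,260),.2),("handle",(476,162),.22),("tallL",(381,103),.24),("tallR",(427,72),.24),("shL",(277,193),.225),("shR",(322,160),.225),("BL",(45,183),.2),("FR",(478,118),.2)]:
    print("side",k,onz("side",side(*p),z))
d=lambda a,b:np.linalg.norm((P[a]-P[b])[:2])
print("BL-BR .24",d("BL","BR"),"tallmid-shmid .104",np.linalg.norm(((P["tallL"]+P["tallR"]-P["shL"]-P["shR"])/2)[:2]),"hinge-handle .148",d("hinge","handle"),"tabs .048",d("tallL","tallR"),d("shL","shR"))
v=P["BL"]-P["BR"];print("yaw edge",np.degrees(np.arctan2(-v[0],v[1])))
v=(P["shL"]+P["shR"]-P["tallL"]-P["tallR"]);print("yaw catches",np.degrees(np.arctan2(-v[0],v[1])))
E
```

```text
BL [ 0.7521 -0.0356  0.2   ]
BR [ 0.7744 -0.2743  0.2   ]
FR [ 0.6192 -0.2855  0.2   ]
hinge [ 0.5904 -0.0623  0.2   ]
handle [ 0.5565 -0.2057  0.22  ]
tallL [ 0.6263 -0.1928  0.24  ]
tallR [ 0.6296 -0.2408  0.24  ]
shL [ 0.6144 -0.0926  0.225 ]
shR [ 0.6179 -0.1359  0.225 ]
side hinge [ 0.5915 -0.0608  0.2   ]
side handle [ 0.5557 -0.202   0.22  ]
side tallL [ 0.6203 -0.1898  0.24  ]
side tallR [ 0.6259 -0.2392  0.24  ]
side shL [ 0.6103 -0.088   0.225 ]
side shR [ 0.6172 -0.1342  0.225 ]
side BL [ 0.7475 -0.0309  0.2   ]
side FR [ 0.6108 -0.2737  0.2   ]
BL-BR .24 0.23969907807387747 tallmid-shmid .104 0.1032202933512206 hinge-handle .148 0.14743520370241361 tabs .048 0.04815385595246105 0.04337001152623429
yaw edge 5.344558062080154
yaw catches 6.569965330911612
```

```bash
cat >> h.py <<'E'
def delta(p,yawdeg,flip=1):
    """remaining shift (cm, in tool axes now) and turn (deg) to p with x down, z along flip*case y"""
    P,M=tool(); a=np.radians(yawdeg)
    z=flip*np.array([-np.sin(a),np.cos(a),0]); x=np.array([0,0,-1.]); y=np.cross(z,x)
    G=np.c_[x,y,z]
    print("shift cm",M.T@(np.array(p)-P)*100,"target-axes cm",G.T@(np.array(p)-P)*100,"turn deg",np.degrees(R.from_matrix(M.T@G).as_rotvec()))
E
python3 - <<'E'
from h import *
import rig
print([n for n in dir(rig) if not n.startswith("__")]); print(globals().get("nose_length"))
P,M=tool(); print(M)
delta((.625,-.217,.32),5.7); delta((.625,-.217,.32),5.7,-1)
E
```

```text
['PlanningError', 'get_calibration', 'hand_in', 'nose_length', 'read_camera', 'state']
0.008
[[-0.0003  0.9464  0.3229]
 [ 0.001   0.3229 -0.9464]
 [-1.      0.0001 -0.0011]]
shift cm [ -8.1044  52.1435 -14.2692] target-axes cm [ -8.1234 -47.5369  25.7389] turn deg [-166.8623   -0.0046   -0.0907]
shift cm [ -8.1044  52.1435 -14.2692] target-axes cm [ -8.1234  47.5369 -25.7389] turn deg [13.1377 -0.062   0.0032]
```

```bash
python3 -m jog '[{"dr":[0,0,0],"linear":[-4,0,0],"fingers":0},{"dr":[0,0,0],"linear":[-4,0,0],"fingers":0},{"dr":[0,0,0],"linear":[0,4,-1.1],"fingers":0},{"dr":[0,0,0],"linear":[0,4,-1.1],"fingers":0},{"dr":[0,0,0],"linear":[0,4,-1.1],"fingers":0},{"dr":[0,0,0],"linear":[0,4,-1.1],"fingers":0},{"dr":[0,0,0],"linear":[0,4,-1.1],"fingers":0},{"dr":[0,0,0],"linear":[0,4,-1.1],"fingers":0}]'
python3 -m jog '[{"dr":[0,0,0],"linear":[0,4,-1.1],"fingers":0},{"dr":[0,0,0],"linear":[0,4,-1.1],"fingers":0},{"dr":[0,0,0],"linear":[0,4,-1.1],"fingers":0},{"dr":[0,0,0],"linear":[0,4,-1.1],"fingers":0},{"dr":[-8.5,0,0],"linear":[0,0,0],"fingers":0},{"dr":[-8.5,0,0],"linear":[0,0,0],"fingers":0},{"dr":[-8.5,0,0],"linear":[0,0,0],"fingers":0},{"dr":[-8.5,0,0],"linear":[0,0,0],"fingers":0}]'
python3 -m jog '[{"dr":[-8.5,0,0],"linear":[0,0,0],"fingers":0},{"dr":[-8.5,0,0],"linear":[0,0,0],"fingers":0},{"dr":[-8.5,0,0],"linear":[0,0,0],"fingers":0},{"dr":[-8.5,0,0],"linear":[0,0,0],"fingers":0},{"dr":[-8.5,0,0],"linear":[0,0,0],"fingers":0},{"dr":[-8.5,0,0],"linear":[0,0,0],"fingers":0},{"dr":[-8.5,0,0],"linear":[0,0,0],"fingers":0},{"dr":[-8.5,0,0],"linear":[0,0,0],"fingers":0}]'
python3 -c "
from h import *
delta((.625,-.217,.32),5.7); print(state()['joint_positions'])"
```

```text
t: 0.9
ee_pos: [0.3846, -0.3793, 0.3191]
eef_rot: [0.575, 0.411, 0.575, -0.411]
wrist_force: [0.1, -1.2, -0.3]
finger_gap: 0.0855
t: 1.7
ee_pos: [0.5207, -0.2871, 0.3188]
eef_rot: [0.671, 0.223, 0.671, -0.223]
wrist_force: [-0.4, 0.6, 0.4]
finger_gap: 0.0855
t: 2.5
ee_pos: [0.5206, -0.2872, 0.3189]
eef_rot: [0.681, -0.19, 0.681, 0.19]
wrist_force: [0.4, -0.1, 0.2]
finger_gap: 0.0851
shift cm [-0.119   0.5998 12.5686] target-axes cm [ -0.1148 -11.0872   5.9503] turn deg [-64.5103   0.0049  -0.0493]
[-0.5658  0.3581  1.2619 -0.      1.5225 -1.1101]
```

```bash
python3 -m jog '[{"dr":[-8.06,0,0],"linear":[0,0,0],"fingers":0},{"dr":[-8.06,0,0],"linear":[0,0,0],"fingers":0},{"dr":[-8.06,0,0],"linear":[0,0,0],"fingers":0},{"dr":[-8.06,0,0],"linear":[0,0,0],"fingers":0},{"dr":[-8.06,0,0],"linear":[0,0,0],"fingers":0},{"dr":[-8.06,0,0],"linear":[0,0,0],"fingers":0},{"dr":[-8.06,0,0],"linear":[0,0,0],"fingers":0},{"dr":[-8.06,0,0],"linear":[0,0,0],"fingers":0}]'
python3 -m jog '[{"dr":[0,0,0],"linear":[0,-2.77,1.49],"fingers":0},{"dr":[0,0,0],"linear":[0,-2.77,1.49],"fingers":0},{"dr":[0,0,0],"linear":[0,-2.77,1.49],"fingers":0},{"dr":[0,0,0],"linear":[0,-2.77,1.49],"fingers":0},{"dr":[0,0,0],"linear":[0,0,0],"fingers":0},{"dr":[0,0,0],"linear":[0,0,0],"fingers":0}]'
python3 - <<'E'
from h import *
delta((.625,-.217,.32),5.7); print(state()['joint_positions'])
a=read_camera("top"); b=read_camera("side")
cv2.imwrite("pics/t1.png",a);cv2.imwrite("pics/s1.png",b)
cv2.imwrite("pics/m1.png",(255*(np.hstack([cv2.resize(a[110:240,340:480],None,fx=2.8,fy=2.8),cv2.resize(b[70:200,300:440],None,fx=2.8,fy=2.8)])/255.)**.6).astype(np.uint8))
E
```

```text
t: 3.3
ee_pos: [0.5206, -0.2872, 0.3189]
eef_rot: [0.475, -0.524, 0.475, 0.524]
wrist_force: [-0.4, -0.2, 0.1]
finger_gap: 0.0854
t: 3.9
ee_pos: [0.6256, -0.2174, 0.3184]
eef_rot: [0.476, -0.522, 0.476, 0.523]
wrist_force: [-0.3, -0.1, 0.2]
finger_gap: 0.0854
shift cm [-0.1611  0.0519  0.0415] target-axes cm [-0.1612  0.0515  0.0417] turn deg [-0.3314  0.0311 -0.0737]
[-0.3897  0.5271  1.0253 -0.0001  1.5906 -2.0542]
```

View pics/m1.png

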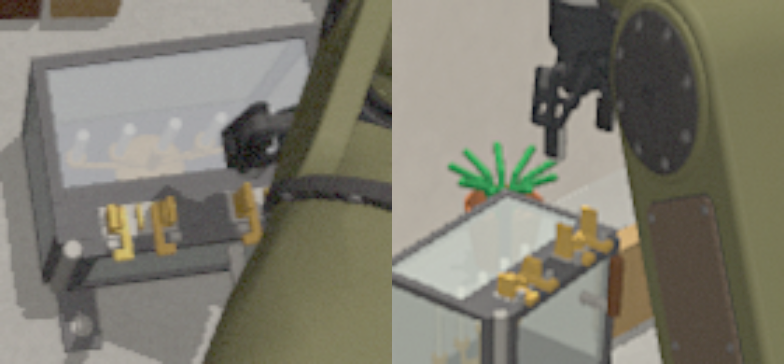

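The arm covers the tall catch in the top view. The side view has the jaws upright above it, with a finger tip at (555,155). The margin is 15 mm each side, so I'll descend and check the force.

```bash
python3 -m jog '[{"dr":[0,0,0],"linear":[2.6,0,0],"fingers":0},{"dr":[0,0,0],"linear":[2.6,0,0],"fingers":0},{"dr":[0,0,0],"linear":[2.6,0,0],"fingers":0},{"dr":[0,0,0],"linear":[2.6,0,0],"fingers":0},{"dr":[0,0,0],"linear":[0,0,0],"fingers":0.1},{"dr":[0,0,0],"linear":[0,0,0],"fingers":0.25}]'
python3 -m jog '[{"dr":[0,0,0],"linear":[0,0,0],"fingers":0.35},{"dr":[0,0,0],"linear":[0,0,0],"fingers":0.35},{"dr":[0,0,0],"linear":[0,0,0],"fingers":0.35}]'
python3 - <<'E'
from h import *
delta((.625,-.217,.214),5.7); print(state())
a=read_camera("top"); b=read_camera("side")
cv2.imwrite("pics/s2.png",(255*(cv2.resize(b[120:200,320:420],None,fx=6,fy=6,interpolation=cv2.INTER_CUBIC)/255.)**.6).astype(np.uint8))
E
```

```text
t: 4.6
ee_pos: [0.6252, -0.2183, 0.2164]
eef_rot: [-0.477, 0.523, -0.476, -0.522]
wrist_force: [0.3, 0.4, 0.6]
finger_gap: 0.0651
t: 4.9
ee_pos: [0.6256, -0.2178, 0.2163]
eef_rot: [-0.476, 0.523, -0.476, -0.522]
wrist_force: [0.8, 1.3, 0.4]
finger_gap: 0.0557
shift cm [0.2321 0.0547 0.0818] target-axes cm [0.2322 0.0539 0.082 ] turn deg [-0.3832 -0.0376  0.0718]
{'t': 4.9, 'joint_positions': array([-0.3902,  0.5714,  1.1898,  0.    ,  1.3789, -2.0538]), 'joint_vel': array([-0.0009,  0.0059,  0.0034,  0.0008, -0.0018,  0.0001]), 'joint_efforts': array([ -0.0783, -70.304 , -37.0509,  -0.0023,   0.009 ,  -0.001 ]), 'ee_pos': array([ 0.6256, -0.2178,  0.2163]), 'eef_rot': array([-0.4764,  0.5231, -0.4761, -0.5222]), 'wrist_force': array([0.7881, 1.2768, 0.3987]), 'torque': array([ 0.0276,  0.0773, -0.0478]), 'finger_gap': 0.055653982786648515}
```

View pics/s2.png

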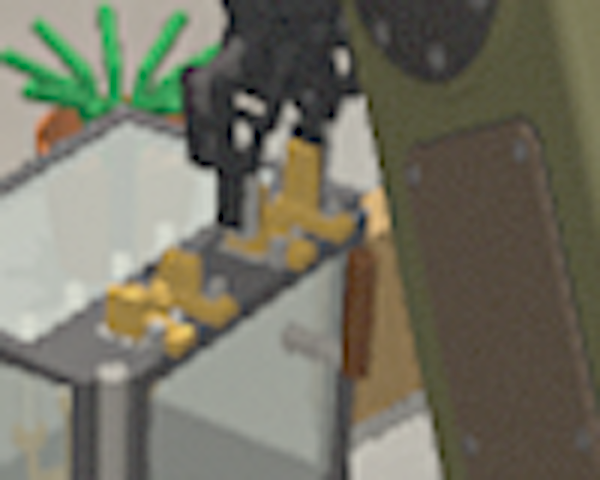

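The left finger is beside the tall catch's left tab at (235,190), and the right tab at (303,165) lies between the jaws. The slight +y force means the left finger touched first, so I'll shift about 1 mm left and squeeze.

```bash
python3 -m jog '[{"dr":[0,0,0],"linear":[0.1,0,0.1],"fingers":0.4},{"dr":[0,0,0],"linear":[0,0,0],"fingers":0.45},{"dr":[0,0,0],"linear":[0,0,0],"fingers":0.5},{"dr":[0,0,0],"linear":[0,0,0],"fingers":0.53},{"dr":[0,0,0],"linear":[0,0,0],"fingers":0.53}]'
python3 -m jog '[{"dr":[0,0,0],"linear":[0,0,0],"fingers":0.58},{"dr":[0,0,0],"linear":[0,0,0],"fingers":0.58},{"dr":[0,0,0],"linear":[0,0,0],"fingers":0.58}]'
```

```text
t: 5.5
ee_pos: [0.6255, -0.2166, 0.2144]
eef_rot: [-0.476, 0.523, -0.476, -0.523]
wrist_force: [0.9, 0.7, 2.6]
finger_gap: 0.0402
t: 5.8
ee_pos: [0.6255, -0.2176, 0.2146]
eef_rot: [-0.476, 0.523, -0.477, -0.522]
wrist_force: [3.5, -5.3, 4.8]
finger_gap: 0.0361
```

The gap of 36.1 mm means both tall tabs are fully in. Next: open, lift, and move 104 mm along case +y to the short catch.

```bash
python3 -m jog '[{"dr":[0,0,0],"linear":[0,0,0],"fingers":0.3},{"dr":[0,0,0],"linear":[0,0,0],"fingers":0},{"dr":[0,0,0],"linear":[0,0,0],"fingers":0},{"dr":[0,0,0],"linear":[-3,0,0],"fingers":0},{"dr":[0,0,0],"linear":[-3,0,0],"fingers":0},{"dr":[0,0,0],"linear":[0,0,3.5],"fingers":0},{"dr":[0,0,0],"linear":[0,0,3.5],"fingers":0},{"dr":[0,0,0],"linear":[0,0,3.4],"fingers":0}]'
python3 -m jog '[{"dr":[0,0,0],"linear":[0,0,0],"fingers":0},{"dr":[0,0,0],"linear":[0,0,0],"fingers":0}]'
python3 - <<'E'
from h import *
delta((.615,-.1138,.210),5.7)
a=read_camera("top"); b=read_camera("side")
g=lambda i:(255*(i/255.)**.6).astype(np.uint8)
cv2.imwrite("pics/m3.png",g(np.hstack([cv2.resize(a[140:230,345:465],None,fx=3.3,fy=4,interpolation=cv2.INTER_CUBIC),cv2.resize(b[110:200,320:420],None,fx=4,fy=4,interpolation=cv2.INTER_CUBIC)])))
E
```

```text
t: 6.6
ee_pos: [0.6153, -0.1118, 0.2741]
eef_rot: [0.476, -0.522, 0.476, 0.523]
wrist_force: [-0.0, 0.1, -0.6]
finger_gap: 0.0852
t: 6.8
ee_pos: [0.6157, -0.1126, 0.2743]
eef_rot: [-0.476, 0.523, -0.476, -0.523]
wrist_force: [-0.0, -0.1, 0.3]
finger_gap: 0.0857
shift cm [ 6.4335  0.0827 -0.1082] target-axes cm [ 6.4335  0.0838 -0.1084] turn deg [-0.3101 -0.006  -0.0046]
```

View pics/m3.png

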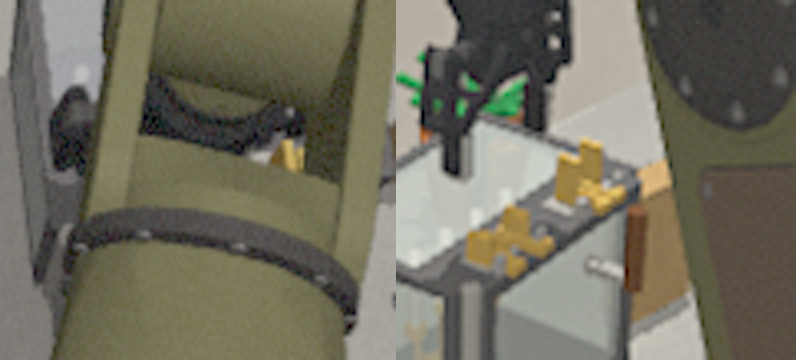

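The tall tabs at (568,178) and (592,170) in the side view stand visibly closer together, so that catch is released. The jaws are above the short catch at (490,240). Now I'll descend and squeeze.

```bash
python3 -m jog '[{"dr":[-0.3,0,0],"linear":[2.1,0,-0.1],"fingers":0},{"dr":[0,0,0],"linear":[2.1,0,0],"fingers":0},{"dr":[0,0,0],"linear":[2.0,0,0],"fingers":0},{"dr":[0,0,0],"linear":[0,0,0],"fingers":0.15},{"dr":[0,0,0],"linear":[0,0,0],"fingers":0.3},{"dr":[0,0,0],"linear":[0,0,0],"fingers":0.36},{"dr":[0,0,0],"linear":[0,0,0],"fingers":0.36}]'
python3 -c "
from h import *
delta((.615,-.1138,.210),5.7); print(state()['wrist_force'])"
```

```text
t: 7.6
ee_pos: [0.6161, -0.1144, 0.2134]
eef_rot: [-0.475, 0.524, -0.475, -0.523]
wrist_force: [0.8, 1.3, 0.8]
finger_gap: 0.055
shift cm [0.3428 0.1077 0.0676] target-axes cm [0.343  0.107  0.0676] turn deg [-0.0967 -0.0292  0.091 ]
[0.7857 1.2976 0.8238]
```

```bash
python3 -m jog '[{"dr":[0,0,0],"linear":[0.25,0,0.06],"fingers":0.36},{"dr":[0,0,0],"linear":[0,0,0],"fingers":0.4},{"dr":[0,0,0],"linear":[0,0,0],"fingers":0.45},{"dr":[0,0,0],"linear":[0,0,0],"fingers":0.5},{"dr":[0,0,0],"linear":[0,0,0],"fingers":0.53},{"dr":[0,0,0],"linear":[0,0,0],"fingers":0.53}]'
python3 -m jog '[{"dr":[0,0,0],"linear":[0,0,0],"fingers":0.58},{"dr":[0,0,0],"linear":[0,0,0],"fingers":0.58},{"dr":[0,0,0],"linear":[0,0,0],"fingers":0.58}]'
```

```text
t: 8.2
ee_pos: [0.6159, -0.1134, 0.21]
eef_rot: [-0.475, 0.524, -0.475, -0.524]
wrist_force: [-0.2, 0.5, 4.1]
finger_gap: 0.04
t: 8.5
ee_pos: [0.6159, -0.114, 0.2101]
eef_rot: [-0.475, 0.524, -0.475, -0.523]
wrist_force: [-0.2, -4.4, 5.1]
finger_gap: 0.0362
```

Both short tabs are fully in too (gap 36.2 mm). Next is the handle.

```bash
python3 -m jog '[{"dr":[0,0,0],"linear":[0,0,0],"fingers":0.3},{"dr":[0,0,0],"linear":[0,0,0],"fingers":0},{"dr":[0,0,0],"linear":[0,0,0],"fingers":0},{"dr":[0,0,0],"linear":[-3.5,0,0],"fingers":0},{"dr":[0,0,0],"linear":[-3.5,0,0],"fingers":0},{"dr":[0,0,0],"linear":[0,0,0],"fingers":0}]'
python3 - <<'E'
from h import *
delta((.5565,-.2037,.280),5.7)
E
```

```text
t: 9.1
ee_pos: [0.6168, -0.1136, 0.2849]
eef_rot: [-0.476, 0.526, -0.474, -0.522]
wrist_force: [-1.1, -0.1, 0.7]
finger_gap: 0.0856
shift cm [ 0.4576  6.8878 -8.3732] target-axes cm [ 0.4862  6.8948 -8.3658] turn deg [-0.0707 -0.1361  0.4039]
```

```bash
python3 -m jog '[{"dr":[0,0,0],"linear":[0,2.3,-2.8],"fingers":0},{"dr":[0,0,0],"linear":[0,2.3,-2.8],"fingers":0},{"dr":[0,0,0],"linear":[0,2.3,-2.77],"fingers":0},{"dr":[0,0,0],"linear":[0,0,0],"fingers":0},{"dr":[0,0,0],"linear":[0,0,0],"fingers":0}]'
python3 - <<'E'
from h import *
delta((.5565,-.2037,.192),5.7)
a=read_camera("top"); b=read_camera("side")
g=lambda i:(255*(i/255.)**.6).astype(np.uint8)
cv2.imwrite("pics/m4.png",g(np.hstack([cv2.resize(a[120:230,345:485],None,fx=2.8,fy=4,interpolation=cv2.INTER_CUBIC),cv2.resize(b[100:210,310:410],None,fx=4,fy=4,interpolation=cv2.INTER_CUBIC)])))
E
```

```text
t: 9.6
ee_pos: [0.5551, -0.2038, 0.2795]
eef_rot: [0.475, -0.523, 0.475, 0.524]
wrist_force: [0.0, 0.5, -0.6]
finger_gap: 0.0856
shift cm [ 8.7452 -0.1472 -0.0084] target-axes cm [ 8.7452 -0.1449 -0.0048] turn deg [-0.1513  0.0261 -0.0148]
```

View pics/m4.png

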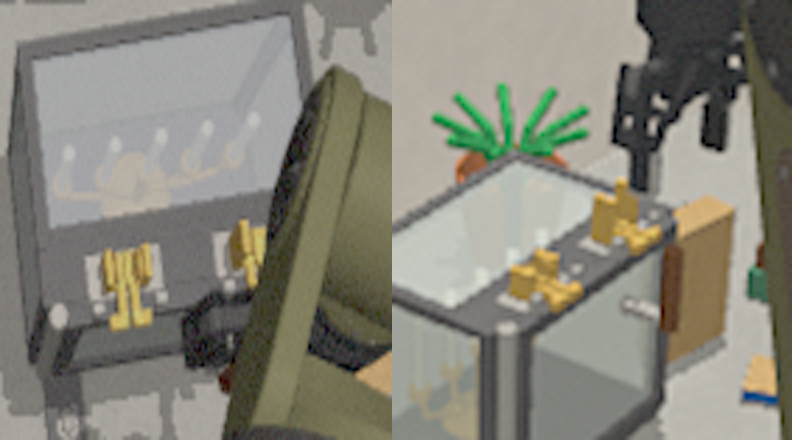

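Both catches are squeezed together in both views, and the jaws hang above the post, whose top is at side px (672,255). I'll descend and grip.

```bash
python3 -m jog '[{"dr":[0,0,0],"linear":[2.2,-0.1,0],"fingers":0},{"dr":[0,0,0],"linear":[2.2,0,0],"fingers":0},{"dr":[0,0,0],"linear":[2.2,0,0],"fingers":0},{"dr":[0,0,0],"linear":[2.1,0,0],"fingers":0},{"dr":[0,0,0],"linear":[0,0,0],"fingers":0.4},{"dr":[0,0,0],"linear":[0,0,0],"fingers":0.7}]'
python3 -m jog '[{"dr":[0,0,0],"linear":[0,0,0],"fingers":1},{"dr":[0,0,0],"linear":[0,0,0],"fingers":1},{"dr":[0,0,0],"linear":[0,0,0],"fingers":1},{"dr":[0,0,0],"linear":[0,0,0],"fingers":1}]'
python3 - <<'E'
from h import *
print(state()); delta((.5565,-.2037,.192),5.7)
# swing step in tool frame: y = out (-case x), z = +case y
P,M=tool(); 
h=np.array([0,-.048,.140]) # hinge rel. handle in (x,y,z) tool: hinge is back toward case (-y) and to +z
for dg in (4,8):
    Rx=R.from_rotvec([np.radians(dg),0,0]).as_matrix()
    print(dg,(h-Rx@h)*100)
E
```

```text
t: 10.3
ee_pos: [0.5568, -0.2028, 0.1932]
eef_rot: [0.475, -0.524, 0.475, 0.524]
wrist_force: [-0.0, 0.0, 0.2]
finger_gap: 0.0591
t: 10.7
ee_pos: [0.5564, -0.2047, 0.1939]
eef_rot: [-0.475, 0.525, -0.475, -0.523]
wrist_force: [-2.0, -7.5, 4.3]
finger_gap: 0.0142
{'t': 10.7, 'joint_positions': array([-0.4136,  0.432 ,  1.4494, -0.0017,  1.2577, -2.0812]), 'joint_vel': array([-0.0015,  0.0019,  0.0007,  0.0017, -0.    , -0.0003]), 'joint_efforts': array([  4.6869, -59.2094, -33.2469,   1.5147,   0.4502,  -0.0826]), 'ee_pos': array([ 0.5564, -0.2047,  0.1939]), 'eef_rot': array([-0.4748,  0.5248, -0.4753, -0.5227]), 'wrist_force': array([-1.9775, -7.5133,  4.2622]), 'torque': array([-1.1466,  0.1723, -0.0899]), 'finger_gap': 0.014190049640956966}
shift cm [ 0.1939 -0.0143  0.0966] target-axes cm [ 0.1942 -0.0148  0.096 ] turn deg [-0.1246 -0.1502  0.0818]
4 [0.     0.9649 0.3689]
8 [0.     1.9017 0.8043]
```

The post is gripped. I'll start the swing with a constant arc step in the tool frame: 4° per row with shift (0, 0.965, 0.369).

```bash
python3 -m jog '[{"dr":[0,0,0],"linear":[0,0,-0.15],"fingers":1},{"dr":[4,0,0],"linear":[0,0.965,0.369],"fingers":1},{"dr":[4,0,0],"linear":[0,0.965,0.369],"fingers":1},{"dr":[4,0,0],"linear":[0,0.965,0.369],"fingers":1},{"dr":[0,0,0],"linear":[0,0,0],"fingers":1}]'
cat >> h.py <<'E'
H=np.array([.591,-.0615])
def gate():
    P,M=tool(); v=P[:2]-H; y=M[:2,1]
    print("r",np.linalg.norm(v),"gate by position deg",(-(np.degrees(np.arctan2(v[1],v[0]))-5.7+108.92))%360,"tool turn deg",185.7-np.degrees(np.arctan2(y[1],y[0]))%360,"F",state()["wrist_force"],"gap",state()["finger_gap"],"q",state()["joint_positions"])
E
python3 -c "
from h import *
gate()"
```

```text
t: 11.2
ee_pos: [0.527, -0.1946, 0.1939]
eef_rot: [0.528, -0.471, 0.527, 0.47]
wrist_force: [0.9, 0.3, 3.5]
finger_gap: 0.0143
r 0.14767874951842422 gate by position deg 12.474823848457632 tool turn deg 12.21836404770741 F [0.8805 0.32   3.5367] gap 0.01429575895891843 q [-0.419   0.365   1.5433  0.0001  1.2315 -1.876 ]
```

The gate moves freely with low force, so I'll continue.

```bash
python3 -m jog '[{"dr":[4,0,0],"linear":[0,0.965,0.369],"fingers":1},{"dr":[4,0,0],"linear":[0,0.965,0.369],"fingers":1},{"dr":[4,0,0],"linear":[0,0.965,0.369],"fingers":1},{"dr":[4,0,0],"linear":[0,0.965,0.369],"fingers":1},{"dr":[4,0,0],"linear":[0,0.965,0.369],"fingers":1},{"dr":[4,0,0],"linear":[0,0.965,0.369],"fingers":1},{"dr":[4,0,0],"linear":[0,0.965,0.369],"fingers":1},{"dr":[4,0,0],"linear":[0,0.965,0.369],"fingers":1}]'
python3 -c "
from h import *
gate()"
```

```text
t: 12.0
ee_pos: [0.4658, -0.1413, 0.1938]
eef_rot: [0.637, -0.308, 0.637, 0.306]
wrist_force: [-3.5, -4.4, 8.7]
finger_gap: 0.0147
r 0.1484640164733443 gate by position deg 44.25926744457705 tool turn deg 44.22050583778122 F [-3.5212 -4.4275  8.6797] gap 0.01474874303192088 q [-0.3692  0.2035  1.7524 -0.0012  1.1842 -1.2673]
```

```bash
python3 -m jog '[{"dr":[4,0,0],"linear":[0,0.965,0.369],"fingers":1},{"dr":[4,0,0],"linear":[0,0.965,0.369],"fingers":1},{"dr":[4,0,0],"linear":[0,0.965,0.369],"fingers":1},{"dr":[4,0,0],"linear":[0,0.965,0.369],"fingers":1},{"dr":[4,0,0],"linear":[0,0.965,0.369],"fingers":1},{"dr":[4,0,0],"linear":[0,0.965,0.369],"fingers":1}]'
python3 -c "
from h import *
gate()"
```

```text
t: 12.6
ee_pos: [0.4437, -0.0836, 0.1939]
eef_rot: [0.687, -0.168, 0.687, 0.167]
wrist_force: [-10.0, -4.3, 14.4]
finger_gap: 0.0145
r 0.14894259501799356 gate by position deg 68.22860630112397 tool turn deg 68.22418467138708 F [-9.9691 -4.2852 14.4476] gap 0.01448780823757247 q [-0.2667  0.1266  1.8427 -0.0017  1.1724 -0.7455]
```

```bash
python3 -m jog '[{"dr":[0,0,0],"linear":[-0.15,0.03,-0.1],"fingers":1},{"dr":[4,0,0],"linear":[0,0.965,0.369],"fingers":1},{"dr":[4,0,0],"linear":[0,0.965,0.369],"fingers":1},{"dr":[4,0,0],"linear":[0,0.965,0.369],"fingers":1},{"dr":[0,0,0],"linear":[0,0,0],"fingers":1}]'
python3 -c "
from h import *
gate()"
```

```text
t: 13.1
ee_pos: [0.442, -0.052, 0.194]
eef_rot: [0.701, -0.096, 0.7, 0.096]
wrist_force: [5.1, -3.3, -7.3]
finger_gap: 0.0147
r 0.14930551855004526 gate by position deg 80.41556190418271 tool turn deg 80.0976798386594 F [ 5.1448 -3.2836 -7.2994] gap 0.014719269580154008 q [-0.1995  0.1116  1.8593  0.      1.1704 -0.4718]
```

```bash
python3 -m jog '[{"dr":[4,0,0],"linear":[0.05,0.965,0.409],"fingers":1},{"dr":[4,0,0],"linear":[0,0.965,0.369],"fingers":1},{"dr":[4,0,0],"linear":[0,0.965,0.369],"fingers":1},{"dr":[4,0,0],"linear":[0,0.965,0.369],"fingers":1},{"dr":[1.5,0,0],"linear":[0,0.36,0.14],"fingers":1},{"dr":[0,0,0],"linear":[0,0,0],"fingers":1},{"dr":[0,0,0],"linear":[0,0,0],"fingers":1}]'
python3 - <<'E'
from h import *
gate()
a=read_camera("top"); b=read_camera("side")
g=lambda i:(255*(i/255.)**.6).astype(np.uint8)
cv2.imwrite("pics/m5.png",g(np.hstack([cv2.resize(a[80:320,180:520],None,fx=1.17,fy=1.6),cv2.resize(b[100:340,240:440],None,fx=2,fy=1.6)])))
E
```

```text
t: 13.8
ee_pos: [0.4513, -0.0084, 0.1939]
eef_rot: [0.707, 0.011, 0.707, -0.011]
wrist_force: [-6.4, -0.5, 2.9]
finger_gap: 0.0141
r 0.1494199326761593 gate by position deg 97.5849467023371 tool turn deg 97.47968281161424 F [-6.3692 -0.5454  2.9403] gap 0.014127115459291406 q [-0.0998  0.1267  1.8424  0.      1.1736 -0.0688]
```

View pics/m5.png

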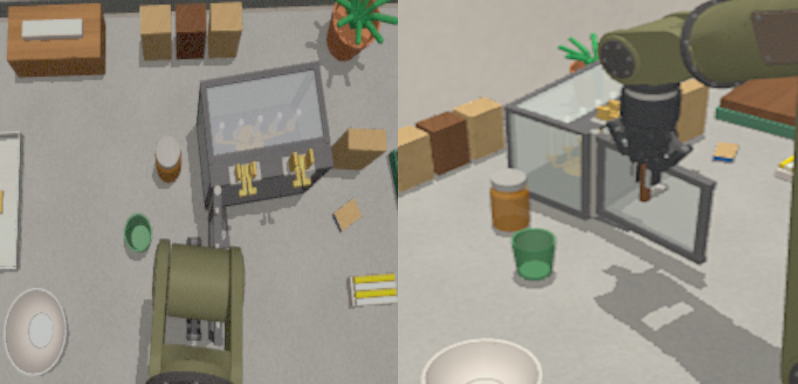

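The gate stands wide open: it runs from the hinge at (217,190) towards the robot, about 97° by position. The post is in the jaws at side px (645,180). Both catches are squeezed, and the jar, cup, bowl, carton, matchbox and pack look unmoved. I'm handing in while still holding the handle.

```bash
python3 -c "
from h import *
gate(); hand_in()"
```

```text
r 0.14943298296178253 gate by position deg 97.54151995627547 tool turn deg 97.49042706681288 F [-5.8644 -0.6853  4.0199] gap 0.014612009002297522 q [-0.1001  0.1267  1.8425  0.      1.1737 -0.0689]
the job is handed in; nothing more can be done
```

The candle case is open. I squeezed the tall catch first and then the short one, took the gate by its handle and swung it out past the stay. I handed in at about 14 s while still holding it.

- **Catches:** each squeeze ended with the tabs 36.1 and 36.2 mm apart over their outer faces, which is fully in. Both views before the swing showed both pairs closed.
- **Gate:** my last reading put it at about 97.5° (1.70 rad), both from the tool's position and from its turn. That is past square and short of the stop.
- **Grip and forces:** the post was in the jaws, with the fingers 14.6 mm apart. That is slightly under the post's 16 mm diameter, and I did not find out why. The wrist force was about 7 N at the end, and the highest I read was about 18 N, while passing the stay.
- **Other things on the table:** they looked unmoved in the last pictures; I compared them by eye only.

None of the checks failed.

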